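Lift the warm reaction tile off the warmer with the spatula

ROBOT

A 6-joint arm with a two-finger parallel gripper is mounted at the origin on the work surface. World frame = base frame: x ahead of the robot, y to its left, z up, the work surface at z = 0. Lengths are in mm, angles in rad, forces in N, time in s.
With the tool pointing down it reaches from about 300 to 775 mm from the base axis. Payload 14.6 kg.
Tool frame: the origin (TCP) lies at the very end of the fingers, on their centre line; the grasp point (between the pads) lies 19 mm behind it; z points along the fingers, y is the line along which they close (so a half turn about z gives the same grasp; the last joint's range is limited). The gripper opens to 94 mm and grips with 3 to 60 N. Pads are 16 mm wide; open, the fingers measure 119 mm over their backs; the gripper's body (75 mm by 177 mm) begins 78 mm behind the grasp point.
Start: joints at [1.136, 0.3, 1.521, -0, 1.321, -0.067], TCP at [197.756, 513.207, 166.446] pointing down, gripper open.
Joint ranges: [-3.03, 3.03], [-0.79, 2.21], [0.23, 2.52], [-1.04, 4.18], [0, 3.07], [-2.55, 2.55]. Speed limits (rad/s): [2.22, 2.22, 2.57, 3.14, 3.14, 3.14].

INTERFACE

Orientations are given as [roll, pitch, yaw] about the fixed x, y, z axes, in that order (R = Rz(yaw) Ry(pitch) Rx(roll)).
In Python, from cell import manip, camera, get_calibration gives the robot as it stands. The module is installed in compiled form; this text tells all that it offers.
- The arm moves only by the tool jog_arm, never from a script. Its argument "plan" is one flat list of numbers, 6 for each row, row after row: the shift along the world's x, y, z in m, then the turn, a rotation vector about the world's x, y, z in degrees. A call has 1 to 20 rows; each row is the pose to reach, as a shift and turn from the pose commanded when the call began; what a row does not reach only later rows make up. A row lasts 1/10 s, in which the tool goes at most 50 mm and 8.59 degrees, less where a joint would pass 70% of its speed; a pose out of reach is approached as far as the arm can. A call with a gripper value outside its range is refused whole. "claw" is the finger opening in m, from 0 to 0.094, set as the call begins (left out, the last holds). The fingers move at their own pace and stop on an object; "force" is the grip in N (left out, the last holds). Time passes only in rows, so rows that repeat a pose let the fingers close. It gives the time, the measured TCP pose, the force, the opening and the grip force at its end, in the units of the state.
- manip.read_state(): the state, without advancing time (a new reading comes with each control period).
- camera(name): name is "scene" or "top"; returns (picture, depth): 400x640x3 uint8, red, green, blue; 400x640 float32, mm along the optical axis (not along the pixel's ray), 0 where there is no reading.
- get_calibration(name): a dict with "fx", "fy", "cx", "cy" (pixels), "origin" and "attitude" of the camera in the world. Camera axes: x right, y down, z forward; pixel columns grow to the right and rows downward; lengths in mm; the calibration is good to about 2 mm. A picture is of the moment at which its call begins. get_calibration takes no time and is no camera call.
- manip.sign_off(): hands the job in; it is judged then, once.
The state is a dict: "clock": time; "joints": joint angles; "qd": joint speeds; "effort": joint torques, N m; "eef_pos": TCP position; "eef_rot": TCP orientation; "wrist_force": force on the tool from outside, world axes, zero at the start; "moment": the same for the moment, N m; "finger_gap": finger opening in mm; "finger_force": force on a finger pad.
Only numpy, scipy, OpenCV 4.12 (cv2) and the standard library are available. Lean on these libraries where they do the work, as an engineer would, in place of code of your own. Each camera call takes 0.05 s, during which the arm holds its last target. There are 200 camera calls.

TASK

Lift the clear cover off the tile warmer by its knob and set it upright on the bench without dropping it. The porcelain tile underneath is hot, so keep the gripper off it: slide the spatula's blade under it right to its far edge (the tile slides back against the stop bar first) without ramming the warmer or its bar, then lift it off and lay it flat and centred on the two rods of the staining rack, lengthwise across them, without dropping or tipping it. Finally lay the spatula back on the bench, blade down, and leave the other lab ware where it stands.

Things in the scene. Friction and masses are not known exactly. Their poses are not given: they have to be found in the camera images.
- warmer: Fixed warmer: cream housing 230 (x) x 180 mm; on top a flat level aluminium bed 212 x 168 mm, 56 mm above the origin, inside a rim rising 5 mm above it. Origin: centre of the underside; +x to its back, front (-x) roughly to the robot. A clamped stop bar (130 mm along y, 5 mm thick, 10 mm high) crosses the bed behind the tile; its place is not given: front face anywhere from x = 36 to 74 mm.
- tile: Loose white porcelain tile with 12 shallow wells, 80 (x) x 104 (y, long side) x 9 mm, 0.13 to 0.24 kg. Origin: centre of its underside. It lies on the warmer's bed under the cover, turned up to 0.1 rad from it, centre 12 to 24 mm before the bed's. Lower edges bevelled: rising 3 mm over the outer 8 mm. Pushed, it slides back to the stop bar; a blade pushed on along the bed then wedges under it.
- cover: Loose clear plastic dust cover, an open-bottomed box 166 mm (x) by 146 mm (y) by 37 mm high with 3 mm walls, 0.26 kg, standing on the warmer's bed over tile and stop bar. Origin: centre of its lower rim, z up. The bench between the warmer and the rack has room for it.
- knob (a point): Centre of the cover's round black knob (28 mm diameter, 26 mm tall, rising from 37 to 63 mm above the cover's lower rim, in the middle of the top); this point is 53 mm above the lower rim.
- spatula: Loose steel spatula with black handle, 200 mm, 0.14 kg. Origin: centre of the blade's underside; x to its front edge, z up. Blade flat, 90 (x) x 46 x 2.4 mm. A 14 mm wide neck rises from its rear to the handle, a 16 x 16 mm bar parallel to the blade, x = -70 to -155 mm, centre line 45 mm above the underside. It rests stably on its blade, on the bench before the robot, handle to the right (-y).
- handle (a point): A good grip point in the middle of the handle's section, 95 mm behind the blade's centre and 45 mm above the blade's underside.
- blade_tip (a point): Middle of the front lower edge of the blade, 45 mm ahead of the spatula's origin.
- rack: Fixed staining rack: open steel tray 200 (x) x 150 mm, walls 24 mm high, with two 8 mm steel rods along its x above it: 170 mm long, centred, at y = -35 and +35 mm (62 mm clear between), tops 50 mm above the origin, on 8 mm uprights at their ends. Between the rods it is open at the ends above the walls. Origin: centre of the tray's underside, on the bench; -x roughly to the robot.
- rods (a point): Point midway between the two rods, at their middle, level with their tops (50 mm above the rack's origin). Where the centre of the tile's underside belongs.
- tube_rack: Bystander: rack of sample tubes, 58 x 126 mm, 106 mm tall, beyond the work. Origin: centre of its underside.
- bottle: Bystander: white reagent bottle, 60 mm diameter, 120 mm tall. Origin: centre of its underside.
- dishes: Bystander: stack of round dishes, 90 mm diameter, 45 mm tall. Origin: centre of its underside.
Not all that is in view belongs to the job. Of the things that look like the spatula, the middle-sized one is meant.

How it is judged (in metres and radians):
On the way, in this order (a step that is already met when the one before it is completed fails the run):
1. the cover stands upright on the bench, clear of the warmer, and is let go (height (world z) of cover below 0.006 m and angle between cover's own z axis and vertical below 0.06 rad and horizontal distance between cover and warmer above 0.14 m and contact force between cover and the fingers below 0.1 N), for 0.2 s.
2. the tile is carried by the spatula, clear above the warmer, the blade's front edge within about 10 mm of the tile's far edge (tile centre at most 15 mm ahead of the blade's) (height (world z) of tile above 0.075 m and contact force between tile and spatula above 0.5 N and contact force between tile and warmer below 0.05 N and x of tile in the frame of spatula below 0.015 m), for 0.2 s.
3. the tile lies flat on the rack's two rods, off the spatula (height (world z) of tile between 0.046 and 0.054 m and angle between tile's own z axis and vertical below 0.06 rad and horizontal distance between tile and rods below 0.04 m and contact force between tile and spatula below 0.05 N), for 0.2 s.
At the end, for the whole second after the job is handed in: Tile flat on both rods, its centre within 30 mm along and 10 mm across them of their middle, long side across them to 0.25 rad; spatula on the bench on its flat blade; cover upright on the bench over 140 mm (centres) from the warmer; all at rest (x of tile in the frame of rods between -0.03 and 0.03 m and y of tile in the frame of rods between -0.01 and 0.01 m and height (world z) of tile between 0.046 and 0.054 m and angle between each of tile, cover's own z axis and vertical below 0.06 rad and angle between the y axis of tile and the y axis of rack, either way round below 0.25 rad and linear speed of each of tile, spatula, cover below 0.02 m/s and height (world z) of each of spatula, cover below 0.006 m and angle between spatula's own z axis and vertical below 0.08 rad and contact force between tile and spatula below 0.05 N and horizontal distance between cover and warmer above 0.14 m); the robot touches nothing.
It fails at once if the gripper or arm touches the hot tile (contact force between tile and the fingers above 0.3 N or contact force between tile and the arm above 0.3 N).
It fails at once if the tile is tipped (angle between tile's own z axis and vertical above 0.5 rad).
It fails at once if the tile or the cover is dropped ((contact force between tile and anything else below 0.02 N and linear speed of tile above 0.5 m/s) or (contact force between cover and anything else below 0.02 N and linear speed of cover above 0.6 m/s)).
It fails at once if other lab ware is disturbed (distance of any of tube_rack, bottle, dishes from where it was at the start of the episode above 0.02 m).
It fails at once if the spatula is rammed against the warmer or its stop bar (contact force between spatula and warmer above 40 N).
It also fails if it takes over 72 s, if anything falls off the work surface, if the arm or the gripper's body presses on something with over 40 N, if the wrist force passes 120 N, or if a joint passes its speed limit or range.

## Working session

There is one attempt and no reset: what is moved stays moved. The work goes in short steps, Python scripts to look and compute and a tool call to move; the robot and the scene stay as the last step left them, time stands still between calls to the robot, and variables do not carry over. Pictures are saved under pics/ and viewed, at most 10 in all, crops included, and the job is handed in when it is done.

Besides the shell and the picture viewer there is one more tool, called after ">>>" as name(argument=value, ...) on one line, values as JSON. jog_arm: Moves the arm, as the interface text tells. Its arguments: {"type":"object","properties":{"plan":{"type":"array"},"claw":{"type":"number"},"force":{"type":"number"}},"required":["plan"]}

```bash
mkdir -p pics && cat > h.py <<'E'
import numpy as np, cv2
from cell import manip, camera, get_calibration
def cal(n):
    c=get_calibration(n); R=np.array(c["attitude"],float)
    if R.size==3:
        from scipy.spatial.transform import Rotation as Ro
        R=Ro.from_euler('xyz',R).as_matrix()
    return c,R,np.array(c["origin"],float)
def pts(n,d):
    c,R,o=cal(n); v,u=np.mgrid[:d.shape[0],:d.shape[1]]
    P=np.stack([(u-c["cx"])/c["fx"]*d,(v-c["cy"])/c["fy"]*d,d],-1)
    return P@R.T+o
def ray(n,uv,z):
    c,R,o=cal(n); uv=np.atleast_2d(uv).astype(float)
    D=np.c_[(uv[:,0]-c["cx"])/c["fx"],(uv[:,1]-c["cy"])/c["fy"],np.ones(len(uv))]@R.T
    return o+D*((z-o[2])/D[:,2])[:,None]
def snap(n,tag):
    p,d=camera(n); cv2.imwrite(f"pics/{tag}.png",p[:,:,::-1]); np.savez(f"{tag}.npz",p=p,d=d); return p,d
E
python3 - <<'E'
from h import *
for n in("top","scene"):
    print(get_calibration(n)); snap(n,n+"0")
print(manip.read_state())
E
```

```text
{'fx': 470.26195162032394, 'fy': 470.26195162032394, 'cx': 317.4477499360028, 'cy': 202.36259820949104, 'origin': array([ 259.19654026,    8.31189427, 1334.30693444]), 'attitude': array([-2.92651489, -0.00400999, -1.62577693])}
{'fx': 515.408575632055, 'fy': 515.408575632055, 'cx': 316.61426477938534, 'cy': 202.98341806832298, 'origin': array([ 977.8243848 ,  711.03018916, 1330.54029203]), 'attitude': array([-2.54197031,  0.00888106,  2.55162373])}
{'clock': 0.1, 'joints': array([ 1.13638934e+00,  3.00427915e-01,  1.52151627e+00,  8.24323139e-06,
        1.32071566e+00, -6.65700981e-02]), 'qd': array([-1.94875507e-05, -1.54421603e-03,  5.07253322e-04,  8.11707903e-04,
        1.71562805e-03, -1.74124785e-04]), 'effort': array([-6.76670334e-04, -5.32643402e+01, -3.53287017e+01,  7.08648423e-02,
        2.34409561e-02, -4.25593828e-05]), 'eef_pos': array([197.64545157, 512.95951437, 165.93745925]), 'eef_rot': array([-3.14052835e+00, -7.89581020e-05,  2.77375368e+00]), 'wrist_force': array([ 1.16532924,  0.0782081 , -0.46029537]), 'moment': array([-0.02230631, -0.02692867,  0.01513265]), 'finger_force': 0.0, 'finger_gap': 93.71866278430787}
```

View pics/top0.png

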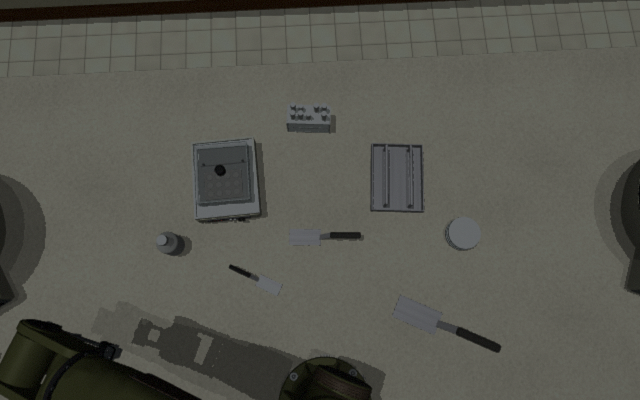

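View pics/scene0.png

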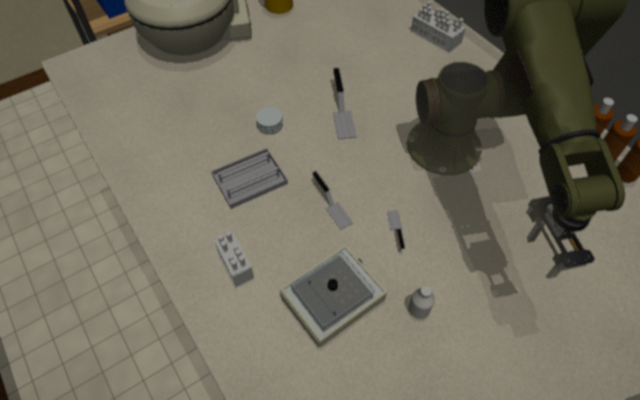

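Top view: warmer about (227,180), knob (220,170), rack (397,178), bottle (168,243), dishes (463,233), tube rack (309,119). Three spatula-like things: A blade (305,237)/handle (345,236), B small one at (255,280), C large one at (445,322). A is middle-sized with its handle to the right, so it should be the one; I'll confirm with a crop and measurements.

```bash
python3 - <<'E'
from h import *
f=np.load("top0.npz");p,d=f["p"],f["d"]; W=pts("top",d)
hsv=cv2.cvtColor(p,cv2.COLOR_RGB2HSV)
print("knob px depth",W[168:173,218:223].reshape(-1,3).mean(0))
# dark handle masks
dark=(p.max(2)<45).astype(np.uint8)
n,l,s,c=cv2.connectedComponentsWithStats(dark)
for i in range(1,n):
    if 25<s[i,4]<600 and s[i,1]>130: 
        m=l==i; print(i,s[i],c[i].round(1),"xyz",np.median(W[m],0).round(0), cv2.minAreaRect(np.argwhere(m)[:,::-1].astype(np.float32)))
# heights maps : warmer rim (z~55-66), rack
for nm,(a,b,e,g),lo,hi in(("warmer",(185,130,270,230),48,75),("rack",(360,135,435,220),15,35),("rods",(360,135,435,220),42,56),("blade",(280,220,325,255),-10,14),("tuberack",(280,95,340,140),60,130)):
    sub=W[b:g,a:e]; m=(sub[...,2]>lo)&(sub[...,2]<hi)
    q=sub[m]; r=cv2.minAreaRect(q[:,:2].astype(np.float32)); print(nm,m.sum(),np.round(r[0],1),np.round(r[1],1),r[2],"z",np.percentile(q[:,2],[5,50,95]).round(1))
cv2.imwrite("pics/c1.png",np.hstack([cv2.resize(p[130:230,185:285,::-1],(400,400),interpolation=2),cv2.resize(p[205:305,275:375,::-1],(400,400),interpolation=2)]))
c=W[::1]; print("bench z",np.median(W[280:300,330:380,2]))
E
```

```text
knob px depth [627.1432973  245.22031155 118.25237001]
13 [388 145  21   3  31] [399.9 145.4] xyz [ 705. -268.   16.] ((398.0990295410156, 145.00990295410156), (20.099750518798828, 1.9900743961334229), 5.710592269897461)
18 [255 154   5  35  41] [257.  171.3] xyz [642. 156.  30.] ((257.0, 171.00003051757812), (34.21474075317383, 1.1626367568969727), 85.2363510131836)
24 [214 164  12  12 106] [219.7 169.8] xyz [628. 246. 117.] ((219.75003051757812, 169.75001525878906), (12.020814895629883, 9.899494171142578), 45.0)
27 [235 190  27  31  93] [250.2 212.8] xyz [513. 179.  32.] ((253.2413787841797, 209.6034698486328), (17.439552307128906, 36.95524215698242), 41.633541107177734)
28 [  0 203   7  52 219] [  2.  229.2] xyz [503. 830.  98.] ((3.0, 228.5), (51.0, 6.0), 90.0)
38 [199 218  31   5  61] [214.9 220.1] xyz [507. 277.  35.] ((214.06942749023438, 220.29832458496094), (2.512258768081665, 30.147104263305664), 85.03025817871094)
40 [330 232  31   7 193] [345.2 234.7] xyz [443. -85.  53.] ((345.0, 235.0), (6.0, 30.0), 90.0)
41 [168 235  17  20 141] [178.4 246.3] xyz [436. 375.  42.] ((177
[... 244 characters left out ...]
10.  40.] ((239.70545959472656, 270.5479431152344), (23.255725860595703, 4.220789909362793), 24.443954467773438)
46 [456 327  45  25 391] [477.7 339.2] xyz [ 150. -406.   74.] ((477.8298645019531, 339.2577209472656), (47.416664123535156, 8.325838088989258), 23.962491989135742)
warmer 1818 [624.1 245.2] [231.5 181.2] 3.0096564292907715 z [51.  57.5 65.3]
rack 440 [ 610.  -246.7] [151.7 202.8] 84.97972869873047 z [16.  22.7 28.5]
rods 344 [ 608.8 -246.8] [ 78.7 176.9] 84.93639373779297 z [45.2 49.7 54. ]
blade 1546 [451.9  37. ] [127.   99.4] 86.90708923339844 z [-4.   0.7  5.8]
tuberack 885 [7.956e+02 3.000e-01] [125.7  60.6] 84.18820190429688 z [ 64.1  70.  107.4]
bench z 0.34313507729325465
```

View pics/c1.png

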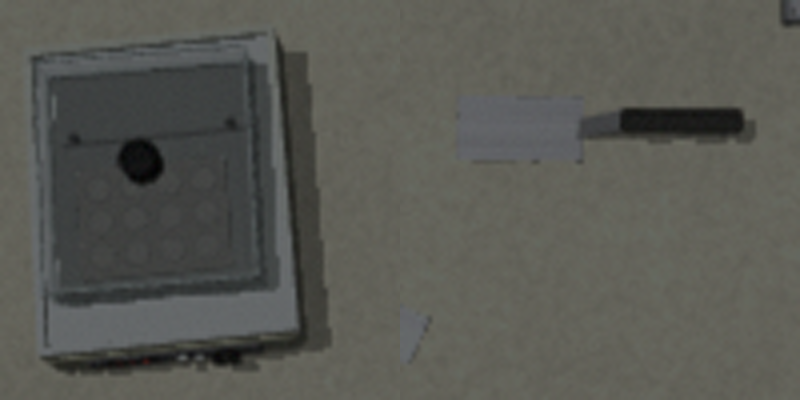

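The crop shows spatula A with its blade at (305,237) and its 85 mm handle at (345,235). That makes it the middle-sized one. The warmer is at (624,245) with yaw +3°, the knob at (628,246) with its top at z≈118 (expected 119), and the rack at (610,-247) with yaw -5°. All sizes agree with those given, so I go above the knob.

>>> jog_arm(plan=[0,0,0.05,0,0,0,0.1,-0.06,0.05,0,0,-15,0.43,-0.267,0.05,0,0,-69,0.43,-0.267,0.05,0,0,-69,0.43,-0.267,0.05,0,0,-69,0.43,-0.267,0.05,0,0,-69,0.43,-0.267,0.05,0,0,-69,0.43,-0.267,0.05,0,0,-69,0.43,-0.267,0.05,0,0,-69,0.43,-0.267,0.05,0,0,-69,0.43,-0.267,0.05,0,0,-69,0.43,-0.267,0.05,0,0,-69,0.43,-0.267,0.05,0,0,-69,0.43,-0.267,0.05,0,0,-69,0.43,-0.267,0.05,0,0,-69,0.43,-0.267,0.05,0,0,-69,0.43,-0.267,0.05,0,0,-69], claw=0.09, force=25)

```text
clock: 1.8
eef_pos: [627.3, 246.9, 216.9]
eef_rot: [3.141, -0.0, 1.57]
wrist_force: [0.2, -0.9, 0.6]
finger_gap: 90.4
finger_force: 0.0
```

>>> jog_arm(plan=[0,0,-0.04,0,0,0,0,0,-0.08,0,0,0,0,0,-0.1,0,0,0,0,0,-0.11,0,0,0,0,0,-0.119,0,0,0,0,0,-0.119,0,0,0,0,0,-0.119,0,0,0])

```text
clock: 2.5
eef_pos: [628.2, 246.4, 98.6]
eef_rot: [3.14, -0.001, 1.57]
wrist_force: [0.2, -0.3, -0.1]
finger_gap: 90.4
finger_force: 0.0
```

>>> jog_arm(plan=[0,0,0,0,0,0,0,0,0,0,0,0,0,0,0,0,0,0,0,0,0,0,0,0,0,0,0,0,0,0,0,0,0,0,0,0,0,0,0,0,0,0,0,0,0,0,0,0,0,0,0,0,0,0,0,0,0,0,0,0], claw=0.01, force=30)

```text
clock: 3.5
eef_pos: [627.8, 246.2, 97.4]
eef_rot: [-3.142, -0.0, 1.569]
wrist_force: [0.9, -0.5, 0.5]
finger_gap: 13.5
finger_force: 0.0
```

The fingers went to 13.5 mm, past the 28 mm knob, so I need a look before going on.

```bash
python3 - <<'E'
from h import *
print({k:v for k,v in manip.read_state().items() if k in("finger_gap","finger_force","eef_pos","eef_rot")})
p,d=snap("scene","s1"); q,_=snap("top","t1")
cv2.imwrite("pics/c2.png",np.hstack([cv2.resize(p[220:360,260:400,::-1],(400,400),interpolation=2),cv2.resize(q[130:230,185:285,::-1],(400,400),interpolation=2)]))
E
```

```text
{'eef_pos': array([627.7639251 , 246.20613158,  97.43947559]), 'eef_rot': array([-3.14156992e+00, -4.92612070e-05,  1.56943721e+00]), 'finger_force': 0.0, 'finger_gap': 13.528988997202298}
```

View pics/c2.png

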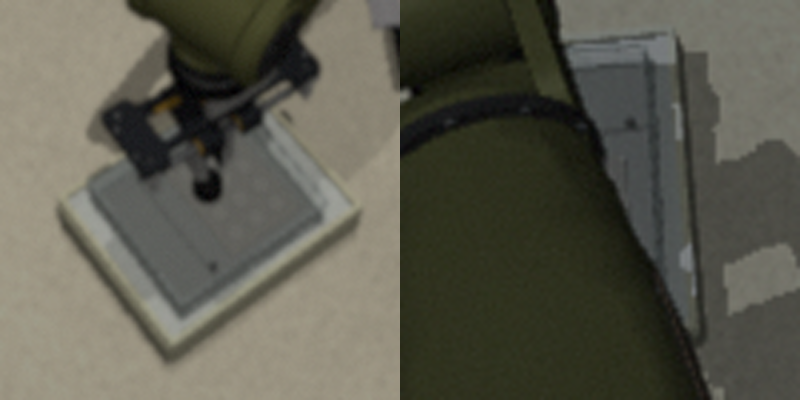

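Scene crop: the knob sits at about (332,285) with the closed fingers beyond it, so they missed it. I'll measure the knob in both views.

```bash
python3 - <<'E'
from h import *
for tag,n in(("scene0","scene"),("s1","scene"),("top0","top")):
    f=np.load(tag+".npz");p,d=f["p"],f["d"];W=pts(n,d)
    a=(slice(270,300),slice(318,348)) if n=="scene" else (slice(158,182),slice(208,232))
    m=p[a].max(2)<45; P=W[a][m]; v,u=np.nonzero(m)
    uv=[u.mean()+a[1].start,v.mean()+a[0].start]
    print(tag,m.sum(),uv,"depth",np.median(P,0).round(1),"max z",np.percentile(P[:,2],95).round(1),"ray109",ray(n,uv,109).round(1),"ray119",ray(n,uv,119).round(1))
# checks of calibration: warmer rect and rods in scene depth
f=np.load("scene0.npz");W=pts("scene",f["d"])
for lo,hi in((48,75),):
    s=W[235:350,270:395];q=s[(s[...,2]>lo)&(s[...,2]<hi)];r=cv2.minAreaRect(q[:,:2].astype(np.float32));print(r)
s=W[140:215,205:295];q=s[(s[...,2]>42)&(s[...,2]<56)];print(cv2.minAreaRect(q[:,:2].astype(np.float32)))
# fingertips in s1: project TCP
from scipy.spatial.transform import Rotation as Ro
c,R,o=cal("scene"); x=manip.read_state()["eef_pos"]; q=R.T@(x-o); print("tcp px",c["fx"]*q[0]/q[2]+c["cx"],c["fy"]*q[1]/q[2]+c["cy"])
E
```

```text
scene0 93 [np.float64(332.1720430107527), np.float64(284.494623655914)] depth [633.  250.4 119.4] max z 124.4 ray109 [[631.2 246.2 109. ]] ray119 [[634. 250. 119.]]
s1 130 [np.float64(331.2230769230769), np.float64(279.53076923076924)] depth [639.2 255.6 122.9] max z 277.8 ray109 [[625.2 233.2 109. ]] ray119 [[628.1 237.1 119. ]]
top0 106 [np.float64(219.74528301886792), np.float64(169.82075471698113)] depth [628.  246.1 116.9] max z 121.8 ray109 [[630.5 247.7 109. ]] ray119 [[627.5 245.8 119. ]]
((626.6488037109375, 241.69253540039062), (230.44212341308594, 184.52931213378906), 2.982008934020996)
((610.0479125976562, -249.82931518554688), (85.73775482177734, 177.5595703125), 85.4652328491211)
tcp px 333.1734335717697 285.7326274613078
```

```bash
python3 - <<'E'
from h import *
f=np.load("s1.npz");p,d=f["p"],f["d"];W=pts("scene",d)
np.set_printoptions(linewidth=200,suppress=True)
for v in range(262,296,3): print(v,[(tuple(W[v,u].round().astype(int)),int(p[v,u].max())) for u in range(322,346,4)])
cv2.imwrite("pics/c3.png",cv2.resize(p[240:310,290:370,::-1],(800,600)[:2] if 0 else (685,600),interpolation=cv2.INTER_CUBIC))
E
```

```text
262 [((np.int64(656), np.int64(236), np.int64(243)), 29), ((np.int64(653), np.int64(248), np.int64(259)), 21), ((np.int64(650), np.int64(260), np.int64(275)), 22), ((np.int64(643), np.int64(265), np.int64(275)), 28), ((np.int64(619), np.int64(250), np.int64(227)), 48), ((np.int64(620), np.int64(267), np.int64(253)), 48)]
265 [((np.int64(618), np.int64(179), np.int64(97)), 67), ((np.int64(663), np.int64(263), np.int64(279)), 26), ((np.int64(654), np.int64(265), np.int64(272)), 17), ((np.int64(642), np.int64(265), np.int64(259)), 16), ((np.int64(632), np.int64(268), np.int64(253)), 36), ((np.int64(573), np.int64(209), np.int64(96)), 63)]
268 [((np.int64(676), np.int64(265), np.int64(281)), 30), ((np.int64(657), np.int64(254), np.int64(242)), 26), ((np.int64(654), np.int64(266), np.int64(257)), 27), ((np.int64(646), np.int64(271), np.int64(259)), 27), ((np.int64(638), np.int64(276), np.int64(257)), 35), ((np.int64(579), np.int64(217), np.int64(98)), 85)]
271 [((np.int64(627), np.int64(193), np.int64(93)), 66), ((np.int64(666), np.int64(267), np.int64(258)), 57), ((np.int64(658), np.int6
[... 2042 characters left out ...]
(95)), 92), ((np.int64(614), np.int64(266), np.int64(96)), 102)]
292 [((np.int64(662), np.int64(244), np.int64(96)), 96), ((np.int64(652), np.int64(249), np.int64(93)), 94), ((np.int64(644), np.int64(255), np.int64(95)), 94), ((np.int64(635), np.int64(261), np.int64(95)), 91), ((np.int64(627), np.int64(267), np.int64(94)), 97), ((np.int64(618), np.int64(272), np.int64(93)), 93)]
295 [((np.int64(666), np.int64(251), np.int64(97)), 95), ((np.int64(658), np.int64(257), np.int64(98)), 96), ((np.int64(650), np.int64(264), np.int64(100)), 94), ((np.int64(640), np.int64(268), np.int64(95)), 99), ((np.int64(632), np.int64(274), np.int64(95)), 100), ((np.int64(623), np.int64(279), np.int64(93)), 96)]
```

View pics/c3.png

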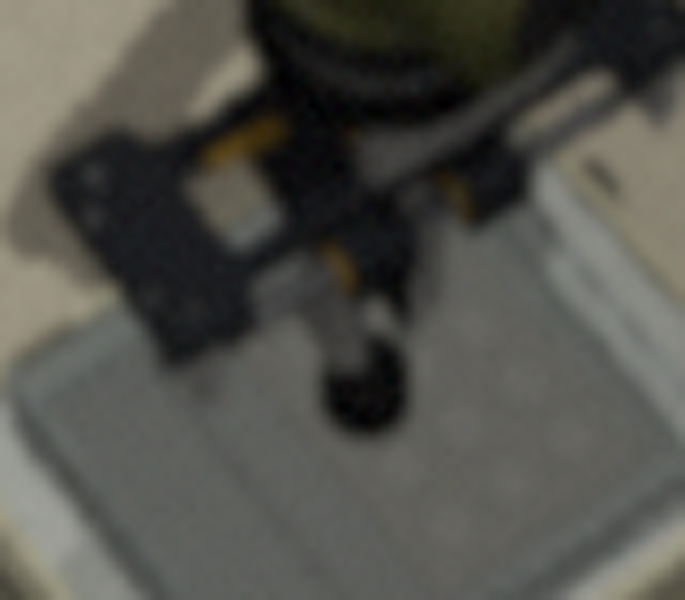

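>>> jog_arm(plan=[0,0,0,0,0,0,0,0,0,0,0,0,0,0,0,0,0,0])

```text
clock: 3.9
eef_pos: [627.8, 246.2, 97.4]
eef_rot: [-3.142, 0.0, 1.57]
wrist_force: [-0.5, -0.6, 0.3]
finger_gap: 10.1
finger_force: 0.0
```

>>> jog_arm(plan=[0,0,0.04,0,0,0,0,0,0.08,0,0,0,0,0,0.08,0,0,0], claw=0.06)

```text
clock: 4.2
eef_pos: [629.7, 246.9, 183.9]
eef_rot: [3.133, -0.003, 1.57]
wrist_force: [-0.6, 0.3, 0.3]
finger_gap: 30.4
finger_force: 0.0
```

```bash
python3 - <<'E'
from h import *
p,d=snap("scene","s2");c,R,o=cal("scene"); x=manip.read_state()["eef_pos"]; print(x,manip.read_state()["finger_gap"])
def px(x): q=R.T@(x-o); return np.array([c["fx"]*q[0]/q[2]+c["cx"],c["fy"]*q[1]/q[2]+c["cy"]])
im=cv2.resize(p[225:305,290:390,::-1],(800,640),interpolation=cv2.INTER_CUBIC)[:600].copy()
t=px(x); print(t); cv2.circle(im,tuple(((t-[290,225])*8).astype(int).tolist()),4,(0,0,255),1)
t=px(np.array([630,247,119.])); cv2.circle(im,tuple(((t-[290,225])*8).astype(int).tolist()),4,(0,255,0),1)
cv2.imwrite("pics/c4.png",im)
W=pts("scene",d); s=W[240:300,300:380].reshape(-1,3)
f=s[(s[:,2]>128)&(s[:,2]<235)]; 
for z in range(130,235,10):
    g=f[(f[:,2]>=z)&(f[:,2]<z+10)]; print(z,len(g), g[:,0].min().round() if len(g) else 0,g[:,0].max().round() if len(g) else 0,g[:,1].min().round() if len(g) else 0,g[:,1].max().round() if len(g) else 0)
E
```

```text
[628.79008627 246.58178626 180.47161236] 34.60039436760895
[333.51383549 271.58897535]
130 0 0 0 0 0
140 0 0 0 0 0
150 0 0 0 0 0
160 0 0 0 0 0
170 0 0 0 0 0
180 0 0 0 0 0
190 0 0 0 0 0
200 0 0 0 0 0
210 0 0 0 0 0
220 7 609.0 647.0 236.0 252.0
230 12 605.0 650.0 236.0 254.0
```

View pics/c4.png

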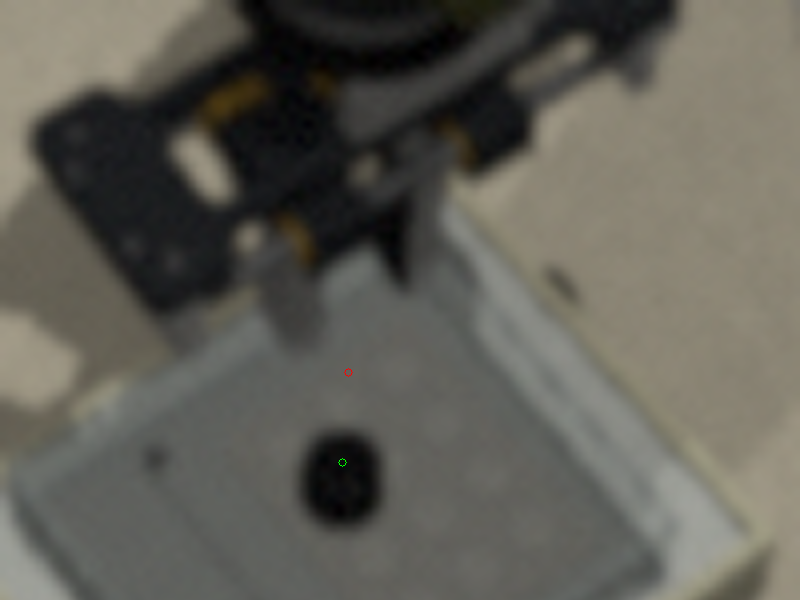

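Fingers end visibly above the knob: near finger's tip at about px (327,269), far one at (342,261), while the reported TCP projects to (333.5,271.6). The real finger ends seem about 40 mm higher than the reported TCP. I'll quantify that.

```bash
python3 - <<'E'
from h import *
c,R,o=cal("scene")
for uv,y in(((327.5,268.9),246),((342.5,261.3),246)):
    D=R@np.array([(uv[0]-c["cx"])/c["fx"],(uv[1]-c["cy"])/c["fy"],1]); t=(y-o[1])/D[1]; print((o+D*t).round(1))
f=np.load("s2.npz");W=pts("scene",f["d"]);p=f["p"]
for u in(325,326,327,328,342,343): print(u,[(v,W[v,u].round().astype(int).tolist()) for v in range(258,273,1) if W[v,u,2]>130][-3:])
# top-view check of initial: TCP at start (197.6,513,166)
f=np.load("scene0.npz");W=pts("scene",f["d"]);s=W[190:280,520:610].reshape(-1,3)
q=s[(abs(s[:,0]-198)<90)&(abs(s[:,1]-513)<90)&(s[:,2]>60)]
print(np.sort(q[:,2])[:15].round(), manip.read_state()["joints"])
E
```

```text
[646.8 246.  213.8]
[602.1 246.  205.4]
325 [(265, [655, 247, 243]), (266, [655, 248, 241]), (267, [657, 250, 241])]
326 [(266, [655, 251, 245]), (267, [655, 251, 241]), (268, [655, 252, 237])]
327 [(266, [652, 251, 243]), (267, [652, 251, 237]), (268, [653, 253, 236])]
328 [(266, [648, 249, 236]), (267, [649, 251, 233]), (268, [650, 253, 233])]
342 [(258, [610, 252, 240]), (259, [609, 252, 233]), (260, [609, 252, 230])]
343 [(258, [605, 250, 232]), (259, [607, 254, 234])]
[205. 207. 209. 209. 210. 210. 210. 210. 211. 211. 212. 213. 213. 214.
 214.] [3.19495139e-01 5.78157354e-01 1.09486454e+00 2.70329483e-05
 1.46337047e+00 3.20752553e-01]
```

>>> jog_arm(plan=[0,0,0,0,0,0,0,0,-0.04,0,0,0,0,0,-0.08,0,0,0,0,0,-0.1,0,0,0,0,0,-0.107,0,0,0,0,0,-0.113,0,0,0,0,0,-0.113,0,0,0], claw=0.07)

```text
clock: 4.95
eef_pos: [627.8, 246.2, 64.3]
eef_rot: [-3.141, 0.0, 1.57]
wrist_force: [0.2, 0.1, 0.5]
finger_gap: 70.0
finger_force: 0.0
```

>>> jog_arm(plan=[0,0,-0.002,0,0,0,0,0,-0.004,0,0,0,0,0,-0.004,0,0,0])

```text
clock: 5.25
eef_pos: [627.8, 246.2, 60.7]
eef_rot: [3.141, -0.0, 1.57]
wrist_force: [0.5, 1.6, -0.2]
finger_gap: 69.8
finger_force: 0.0
```

>>> jog_arm(plan=[0,0,0,0,0,0,0,0,0,0,0,0,0,0,0,0,0,0,0,0,0,0,0,0,0,0,0,0,0,0,0,0,0,0,0,0,0,0,0,0,0,0,0,0,0,0,0,0], claw=0.01, force=30)

```text
clock: 6.05
eef_pos: [627.9, 246.2, 60.5]
eef_rot: [3.141, -0.0, 1.569]
wrist_force: [1.5, 0.7, -0.6]
finger_gap: 27.3
finger_force: 30.0
```

>>> jog_arm(plan=[0,0,0.005,0,0,0,0,0,0.015,0,0,0,0,0,0.035,0,0,0,0,0,0.06,0,0,0,0,0,0.08,0,0,0,0,-0.015,0.08,0,0,0,0,-0.04,0.08,0,0,0,0,-0.07,0.08,0,0,0,0,-0.1,0.08,0,0,0,0,-0.13,0.08,0,0,0,0,-0.16,0.08,0,0,0,-0.004,-0.19,0.08,0,0,0,-0.008,-0.22,0.08,0,0,0,-0.008,-0.24,0.08,0,0,0,-0.008,-0.251,0.07,0,0,0,-0.008,-0.251,0.05,0,0,0,-0.008,-0.251,0.025,0,0,0,-0.008,-0.251,0,0,0,0,-0.008,-0.251,-0.02,0,0,0,-0.008,-0.251,-0.035,0,0,0])

```text
clock: 8.05
eef_pos: [618.5, -4.7, 22.7]
eef_rot: [-3.139, -0.0, 1.57]
wrist_force: [0.7, -0.3, -2.6]
finger_gap: 27.3
finger_force: 30.0
```

>>> jog_arm(plan=[0,0,-0.007,0,0,0,0,0,-0.013,0,0,0,0,0,-0.017,0,0,0,0,0,-0.019,0,0,0,0,0,-0.02,0,0,0,0,0,-0.02,0,0,0,0,0,-0.02,0,0,0])

```text
clock: 8.75
eef_pos: [620.0, -4.8, 5.8]
eef_rot: [3.141, 0.0, 1.57]
wrist_force: [-0.2, 1.1, -2.6]
finger_gap: 27.2
finger_force: 30.0
```

>>> jog_arm(plan=[0,0,-0.001,0,0,0,0,0,-0.0015,0,0,0,0,0,-0.0015,0,0,0])

```text
clock: 9.05
eef_pos: [619.9, -4.8, 4.4]
eef_rot: [3.141, 0.0, 1.569]
wrist_force: [-1.9, -1.9, 4.1]
finger_gap: 27.3
finger_force: 30.0
```

Touchdown: the force went from -2.6 to +4 N. Release and rise, then turn toward the spatula.

>>> jog_arm(plan=[0,0,0.0005,0,0,0,0,0,0.0005,0,0,0,0,0,0.0005,0,0,0,0,0,0.0005,0,0,0,0,0,0.0005,0,0,0,0,0,0.02,0,0,0,0,0,0.05,0,0,0,0,0,0.1,0,0,0,0,0,0.14,0,0,0,0,0,0.14,0,0,0], claw=0.06)

```text
clock: 10.05
eef_pos: [622.1, -4.9, 150.2]
eef_rot: [3.132, 0.001, 1.57]
wrist_force: [0.7, -0.2, 0.0]
finger_gap: 60.2
finger_force: 0.0
```

```bash
python3 - <<'E'
from h import *
print(manip.read_state()["eef_pos"])
p,d=snap("top","t2"); q,e=snap("scene","s3"); W=pts("top",d); V=pts("scene",e)
# spatula handle: dark, z 40-60, both views
for n,im,X in(("top",p,W),("scene",q,V)):
    m=(im.max(2)<55)&(X[...,2]>40)&(X[...,2]<62)&(X[...,0]>405)&(X[...,0]<490)&(X[...,1]>-150)&(X[...,1]<-20)
    P=X[m]; v,u=np.nonzero(m)
    r=cv2.minAreaRect(ray(n,np.c_[u,v],53)[:,:2].astype(np.float32)); print(n,m.sum(),np.median(P,0).round(1),"ray53 rect",np.round(r[0],1),np.round(r[1],1),round(r[2],2))
    # blade: bright & z<12
    g=cv2.cvtColor(im,cv2.COLOR_RGB2GRAY)
    m=(X[...,2]<15)&(X[...,0]>415)&(X[...,0]<495)&(X[...,1]>-35)&(X[...,1]<110)
    b=cv2.cvtColor(im,cv2.COLOR_RGB2LAB).astype(int)[...,2]
    print("lab b median bench",np.median(b[m]))
    m2=(m&(b<np.median(b[m])-2)).astype(np.uint8); k,l,s,c=cv2.connectedComponentsWithStats(m2); i=1+np.argmax(s[1:,4]); v,u=np.nonzero(l==i)
    r=cv2.minAreaRect(ray(n,np.c_[u,v],2.4)[:,:2].astype(np.float32)); print(" blade",s[i],np.round(r[0],1),np.round(r[1],1),round(r[2],2))
# cover knob and rods/stop bar
s=V[100:330,200:420];im=q[100:330,200:420]
m=(im.max(2)<45)&(abs(s[...,0]-620)<40)&(abs(s[...,1]+5)<40)&(s[...,2]>40)&(s[...,2]<75);print("knob",m.sum(),np.median(s[m],0))
cv2.imwrite("pics/c5.png",np.hstack([cv2.resize(p[130:230,180:280,::-1],(400,400),interpolation=2),cv2.resize(q[240:350,275:385,::-1],(400,400),interpolation=2)]))
E
```

```text
[622.14099647  -4.89186713 150.2219161 ]
top 55 [ 441.3 -113.    52.9] ray53 rect [ 441.1 -113. ] [22.  16.7] 85.95
lab b median bench nan
  return _methods._mean(a, axis=axis, dtype=dtype,
  ret = ret.dtype.type(ret / rcount)
Traceback (most recent call last):
ValueError: attempt to get argmax of an empty sequence
```

```bash
cat > sp.py <<'E'
from h import *
def spat(n,tag):
    f=np.load(tag+".npz");im,X=f["p"],pts(n,f["d"])
    m=(im.max(2)<55)&(X[...,2]>40)&(X[...,2]<62)&(X[...,0]>405)&(X[...,0]<490)&(X[...,1]>-150)&(X[...,1]<-20)
    v,u=np.nonzero(m); r=cv2.minAreaRect(ray(n,np.c_[u,v],50)[:,:2].astype(np.float32)); print(n,m.sum(),np.median(X[m],0).round(1),"rect",np.round(r[0],1),np.round(r[1],1),round(r[2],2))
    m=(X[...,2]<15)&(X[...,0]>400)&(X[...,0]<500)&(X[...,1]>-35)&(X[...,1]<110)
    b=cv2.cvtColor(cv2.GaussianBlur(im,(3,3),0),cv2.COLOR_RGB2LAB).astype(int)[...,2]
    m2=(m&(b<np.median(b[m])-3)).astype(np.uint8); k,l,s,c=cv2.connectedComponentsWithStats(m2); i=1+np.argmax(s[1:,4]); v,u=np.nonzero(l==i)
    r=cv2.minAreaRect(ray(n,np.c_[u,v],2.4)[:,:2].astype(np.float32)); print(" blade",s[i],np.round(r[0],1),np.round(r[1],1),round(r[2],2))
E
python3 - <<'E'
from sp import *
spat("top","top0");spat("scene","scene0")
p=np.load("t2.npz")["p"];f=np.load("s3.npz");q=f["p"];s=pts("scene",f["d"])
m=(q.max(2)<45)&(abs(s[...,0]-620)<40)&(abs(s[...,1]+5)<40)&(s[...,2]>40)&(s[...,2]<75);print("knob",m.sum(),np.median(s[m],0))
cv2.imwrite("pics/c5.png",np.hstack([cv2.resize(p[130:230,180:280,::-1],(400,400),interpolation=2),cv2.resize(q[240:350,275:385,::-1],(400,400),interpolation=2)]))
E
```

```text
top 185 [443.8 -83.   53.1] rect [443.1 -83. ] [82.8 16.7] 86.88
 blade [289 229  35  16 508] [451.7  25.2] [97.2 43.1] 86.89
scene 97 [448.2 -80.6  53.6] rect [446.7 -84.3] [82.1 15.3] 87.1
 blade [326 201  27  28 392] [450.8  20.1] [103.4  47.1] 85.06
knob 70 [6.21672516e+02 6.10421317e-01 6.22914258e+01]
```

View pics/c5.png

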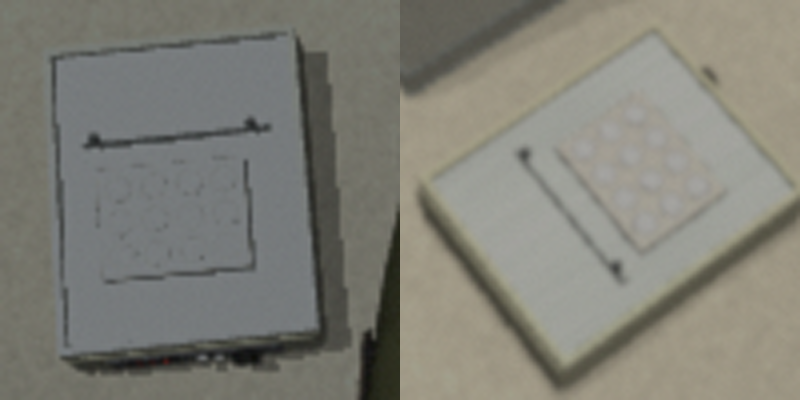

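The tile and stop bar are now open to view: top crop bar (93,146)–(268,128), tile corners (103,282) and (253,268) at its near edge. The cover stands at about (621,0). I fetch the spatula with grip point ≈(445,-66) and heading 86.5°.

>>> jog_arm(plan=[-0.05,-0.02,0,0,0,-3.5,-0.1,-0.04,0,0,0,-3.5,-0.15,-0.055,-0.03,0,0,-3.5,-0.175,-0.061,-0.07,0,0,-3.5,-0.175,-0.061,-0.1,0,0,-3.5,-0.175,-0.061,-0.125,0,0,-3.5,-0.175,-0.061,-0.14,0,0,-3.5,-0.175,-0.061,-0.15,0,0,-3.5,-0.175,-0.061,-0.154,0,0,-3.5,-0.175,-0.061,-0.154,0,0,-3.5,-0.175,-0.061,-0.154,0,0,-3.5], claw=0.05)

```text
clock: 11.25
eef_pos: [445.0, -65.8, -9.6]
eef_rot: [3.141, 0.0, 1.509]
wrist_force: [1.1, -0.5, -0.2]
finger_gap: 49.9
finger_force: 0.0
```

```bash
python3 - <<'E'
from h import *
f=np.load("t2.npz");p,d=f["p"],f["d"]
def X(c,z): return ray("top",[180+c[0]/4,130+c[1]/4],z)[0,:2].round(1)
print("bar ends top edges?",X((93,146),66),X((268,128),66),"at bed",X((93,148),56),X((268,130),56))
for c in((97,160),(245,157),(103,282),(253,268)): print("tile",X(c,65),X(c,60))
for c in((52,57),(295,35),(63,350),(320,330)): print("warmer",X(c,61))
def S(c,z): return ray("scene",[275+c[0]*.275,240+c[1]*.275],z)[0,:2].round(1)
print("bar scene",S((524,155),66),S((620,275),66),"tile far edge",S((555,150),65),S((645,253),65),"near",S((630,95),65),S((725,190),65))
print(manip.read_state()["eef_pos"],manip.read_state()["finger_gap"])
E
```

```text
bar ends top edges? [655.7 302.2] [662.3 179.4] at bed [657.3 304.5] [664.  180.8]
tile [645.6 299.6] [647.1 300.8]
tile [642.2 196.1] [643.7 196.9]
tile [557.7 295.8] [558.9 297. ]
tile [562.1 192.2] [563.3 193. ]
warmer [724.8 332.2]
warmer [732.1 159.3]
warmer [512.2 324.4]
warmer [516.7 147.7]
bar scene [422.7 355.9] [426.9 465.6] tile far edge [400.6 365.3] [400.5 462.9] near [324.1 362.2] [319.2 459. ]
[445.045184   -65.82475197  -9.63080737] 49.948052184459875
```

>>> jog_arm(plan=[0,0,0,0,0,0,0,0,0,0,0,0,0,0,0,0,0,0,0,0,0,0,0,0,0,0,0,0,0,0,0,0,0,0,0,0,0,0,0,0,0,0], claw=0.005, force=60)

```text
clock: 11.95
eef_pos: [444.8, -65.8, -10.0]
eef_rot: [3.142, 0.0, 1.508]
wrist_force: [-0.9, -0.6, 0.9]
finger_gap: 15.0
finger_force: 60.0
```

```bash
python3 - <<'E'
from h import *
def S(c,z): return ray("scene",[275+(c[0]-400)*.275,240+c[1]*.275],z)[0,:2].round(1)
print("bar scene",S((524,155),66),S((620,275),66),"tile far edge",S((555,150),65),S((645,253),65),"near",S((630,95),65),S((725,190),65))
print("warmer",S((425,185),61),S((565,362),61),S((652,32),61),S((795,192),61))
E
```

```text
bar scene [667.2 190.6] [662.  306.9] tile far edge [645.7 199.7] [637.4 303. ] near [573.5 193.6] [560.7 295.9]
warmer [739.6 168. ] [729.  336.2] [526.8 156.9] [517.9 324.5]
```

Grasp holds: gap 15 mm at 60 N. Both views put the stop bar's front near x≈660 at y≈245 with yaw 3°. The tile is centred at about (601,246) with yaw ≈2.5°. Next: lift, turn the spatula to heading +3° and go ahead of the warmer.

>>> jog_arm(plan=[0,0,0.01,0,0,0,0,0,0.03,0,0,0,0,0,0.07,0,0,0,0,0,0.11,0,0,0,0,0.01,0.13,0,0,-6,-0.003,0.03,0.13,0,0,-14,-0.006,0.06,0.13,0,0,-22,-0.01,0.09,0.13,0,0,-30,-0.014,0.12,0.13,0,0,-38,-0.018,0.15,0.13,0,0,-46,-0.022,0.18,0.13,0,0,-54,-0.026,0.21,0.13,0,0,-62,-0.03,0.24,0.13,0,0,-70,-0.035,0.27,0.13,0,0,-77,-0.035,0.29,0.13,0,0,-81,-0.035,0.302,0.13,0,0,-83.4,-0.035,0.302,0.13,0,0,-83.4,-0.035,0.302,0.13,0,0,-83.4])

```text
clock: 13.75
eef_pos: [409.6, 235.9, 120.1]
eef_rot: [3.141, 0.0, 0.055]
wrist_force: [0.4, -0.0, -1.5]
finger_gap: 15.5
finger_force: 60.0
```

>>> jog_arm(plan=[0,0,0,-0.2,4,0,0,0,0,-0.42,8,0,0,0,0,-0.63,12,0,0,0,0,-0.63,12,0,0,0,0,-0.63,12,0])

```text
clock: 14.25
eef_pos: [409.9, 235.6, 119.8]
eef_rot: [3.142, 0.208, 0.052]
wrist_force: [0.4, -0.4, -1.5]
finger_gap: 15.2
finger_force: 60.0
```

```bash
python3 - <<'E'
from h import *
s=manip.read_state();print(s["eef_pos"],s["eef_rot"],s["joints"].round(2),s["wrist_force"])
q,e=snap("scene","s4");p,d=snap("top","t4");V=pts("scene",e)
c,R,o=cal("scene")
from scipy.spatial.transform import Rotation as Ro
T=Ro.from_euler('xyz',s["eef_rot"]).as_matrix()
# spatula tip in tool frame: tool z down, tool x = ? heading
for nm,off in(("tip",140),("rear",50)):
  for sy in(-23,23):
    h=np.array([np.cos(.052),np.sin(.052),0]);L=T@np.array([1,0,0]); hd=L if L@h>0 else -L
    P=s["eef_pos"]+hd*off+T[:,1]*sy-T[:,2]*10
    for n,im in(("scene",q),("top",p)):
        c,R,o=cal(n);k=R.T@(P-o);u=(c["fx"]*k[0]/k[2]+c["cx"],c["fy"]*k[1]/k[2]+c["cy"]);print(nm,sy,n,P.round(1),np.round(u,1)); cv2.circle(im,tuple(int(round(a)) for a in u),1,(255,0,0),-1)
cv2.imwrite("pics/c6.png",np.hstack([cv2.resize(q[220:350,280:410,::-1],(400,400),interpolation=2),cv2.resize(p[140:260,180:300,::-1],(400,400),interpolation=2)]))
E
```

```text
[409.87667451 235.5501789  119.7551426 ] [3.14157485 0.20845641 0.05240502] [0.4  0.31 1.64 0.07 1.39 1.9 ] [ 0.36998537 -0.36908985 -1.48983593]
tip -23 scene [547.5 265.8 100.6] [362.4 275.3]
tip -23 top [547.5 265.8 100.6] [214.  200.7]
tip 23 scene [549.9 219.9 100.6] [351.4 262.8]
tip 23 top [549.9 219.9 100.6] [231.1 199. ]
rear -23 scene [459.6 261.2 119.2] [388.4 254.1]
rear -23 top [459.6 261.2 119.2] [214.5 232. ]
rear 23 scene [462.  215.3 119.2] [377.1 242.1]
rear 23 top [462.  215.3 119.2] [232.1 230.1]
```

View pics/c6.png

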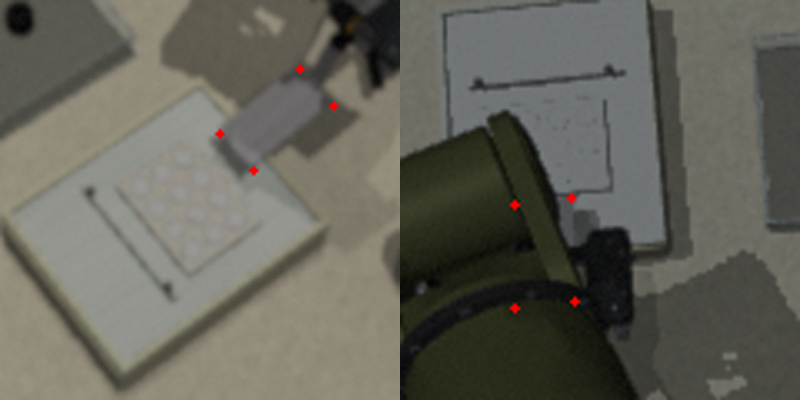

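The predicted blade corners (red dots) fall on the real blade in the scene crop (219,134)/(253,170), just before the tile. So the model of eef to blade tip is right. Now descend to the bed.

>>> jog_arm(plan=[0,0,-0.015,0,0,0,0,0,-0.03,0,0,0,0,0,-0.037,0,0,0,0,0,-0.041,0,0,0,0,0,-0.041,0,0,0,0,0,-0.041,0,0,0])

```text
clock: 14.95
eef_pos: [410.0, 236.3, 79.5]
eef_rot: [-3.141, 0.209, 0.053]
wrist_force: [0.2, 0.3, -2.0]
finger_gap: 15.3
finger_force: 60.0
```

>>> jog_arm(plan=[0,0,-0.0005,0,0,0,0,0,-0.001,0,0,0,0,0,-0.0015,0,0,0,0,0,-0.0015,0,0,0])

```text
clock: 15.35
eef_pos: [409.8, 236.2, 77.4]
eef_rot: [-3.142, 0.21, 0.053]
wrist_force: [0.6, 0.4, -0.9]
finger_gap: 15.5
finger_force: 60.0
```

>>> jog_arm(plan=[0,0,-0.0005,0,0,0,0,0,-0.0005,0,0,0])

```text
clock: 15.55
eef_pos: [409.7, 236.2, 76.9]
eef_rot: [-3.142, 0.21, 0.053]
wrist_force: [-0.2, 0.3, -0.6]
finger_gap: 15.7
finger_force: 60.0
```

>>> jog_arm(plan=[0,0,-0.0005,0,0,0,0,0,-0.0005,0,0,0])

```text
clock: 15.75
eef_pos: [409.7, 236.2, 76.4]
eef_rot: [-3.142, 0.21, 0.053]
wrist_force: [0.9, 0.6, -1.5]
finger_gap: 15.8
finger_force: 60.0
```

>>> jog_arm(plan=[0,0,-0.0005,0,0,0,0,0,-0.0005,0,0,0])

```text
clock: 15.95
eef_pos: [409.7, 236.2, 75.9]
eef_rot: [-3.142, 0.21, 0.053]
wrist_force: [-1.2, 0.9, -1.5]
finger_gap: 15.4
finger_force: 60.0
```

>>> jog_arm(plan=[0,0,-0.0005,0,0,0,0,0,-0.0005,0,0,0])

```text
clock: 16.15
eef_pos: [409.7, 236.2, 75.5]
eef_rot: [-3.142, 0.21, 0.053]
wrist_force: [-0.9, 1.0, -0.2]
finger_gap: 15.2
finger_force: 60.0
```

>>> jog_arm(plan=[0,0,-0.0005,0,0,0,0,0,-0.0005,0,0,0])

```text
clock: 16.35
eef_pos: [409.8, 236.2, 75.0]
eef_rot: [-3.141, 0.21, 0.053]
wrist_force: [-0.4, -0.1, 1.7]
finger_gap: 15.4
finger_force: 60.0
```

>>> jog_arm(plan=[0,0,-0.0005,0,0,0,0,0,-0.0005,0,0,0])

```text
clock: 16.55
eef_pos: [409.8, 236.2, 74.5]
eef_rot: [-3.141, 0.21, 0.053]
wrist_force: [-1.3, -0.6, 2.1]
finger_gap: 15.6
finger_force: 60.0
```

Contact came at the predicted height (75.3) with about 3 N. Push in, easing the tilt from 12° to 7° while the tip stays on the bed.

>>> jog_arm(plan=[0.003,0.00016,-0.0012,0.026,-0.5,0,0.006,0.0003,-0.0024,0.05,-1,0,0.009,0.0005,-0.0037,0.08,-1.5,0,0.012,0.0006,-0.0049,0.1,-2,0,0.015,0.0008,-0.0061,0.13,-2.5,0,0.018,0.0009,-0.0073,0.16,-3,0,0.021,0.0011,-0.0085,0.18,-3.5,0,0.024,0.0013,-0.0097,0.21,-4,0,0.027,0.0014,-0.011,0.24,-4.5,0,0.03,0.0016,-0.0122,0.26,-5,0])

```text
clock: 17.55
eef_pos: [440.0, 237.8, 62.1]
eef_rot: [3.142, 0.122, 0.053]
wrist_force: [-2.9, -1.0, 2.0]
finger_gap: 15.3
finger_force: 60.0
```

>>> jog_arm(plan=[0.002,0.0001,-0.0005,0.01,-0.2,0,0.004,0.0002,-0.001,0.02,-0.4,0,0.006,0.0003,-0.0015,0.03,-0.6,0,0.008,0.0004,-0.002,0.04,-0.8,0])

```text
clock: 17.95
eef_pos: [447.8, 238.2, 60.2]
eef_rot: [3.142, 0.108, 0.053]
wrist_force: [-6.2, -0.7, 3.7]
finger_gap: 15.4
finger_force: 60.0
```

>>> jog_arm(plan=[0.002,0.0001,-0.0005,0.01,-0.2,0,0.004,0.0002,-0.001,0.02,-0.4,0,0.006,0.0003,-0.0015,0.03,-0.6,0,0.008,0.0004,-0.002,0.04,-0.8,0])

```text
clock: 18.35
eef_pos: [456.0, 238.6, 58.2]
eef_rot: [3.142, 0.094, 0.053]
wrist_force: [-4.1, -0.3, 1.8]
finger_gap: 15.8
finger_force: 60.0
```

>>> jog_arm(plan=[0.002,0.0001,-0.0003,0.006,-0.12,0,0.004,0.0002,-0.0006,0.012,-0.24,0,0.006,0.0003,-0.0009,0.02,-0.36,0,0.008,0.0004,-0.0012,0.025,-0.48,0,0.01,0.0005,-0.0015,0.03,-0.6,0,0.012,0.0006,-0.0018,0.037,-0.72,0])

```text
clock: 18.95
eef_pos: [467.9, 239.2, 56.4]
eef_rot: [3.141, 0.082, 0.053]
wrist_force: [-2.4, -0.4, 2.0]
finger_gap: 15.8
finger_force: 60.0
```

>>> jog_arm(plan=[0.002,0.0001,-0.0003,0.006,-0.12,0,0.004,0.0002,-0.0006,0.012,-0.24,0,0.006,0.0003,-0.0009,0.02,-0.36,0,0.008,0.0004,-0.0012,0.025,-0.48,0,0.01,0.0005,-0.0015,0.03,-0.6,0,0.012,0.0006,-0.0018,0.037,-0.72,0])

```text
clock: 19.55
eef_pos: [479.8, 239.8, 54.6]
eef_rot: [3.141, 0.069, 0.053]
wrist_force: [-4.1, -0.7, 2.0]
finger_gap: 15.2
finger_force: 60.0
```

>>> jog_arm(plan=[0.002,0.0001,-0.0003,0.007,-0.14,0,0.004,0.0002,-0.0007,0.014,-0.28,0,0.006,0.0003,-0.001,0.02,-0.42,0,0.008,0.0004,-0.0014,0.03,-0.56,0,0.01,0.0005,-0.0017,0.036,-0.7,0,0.012,0.0006,-0.002,0.043,-0.84,0,0.014,0.0007,-0.0024,0.05,-0.98,0])

```text
clock: 20.25
eef_pos: [493.8, 240.5, 52.2]
eef_rot: [3.141, 0.052, 0.053]
wrist_force: [-4.7, -0.8, 2.7]
finger_gap: 15.7
finger_force: 60.0
```

>>> jog_arm(plan=[0.002,0.0001,-0.0003,0.007,-0.14,0,0.004,0.0002,-0.0007,0.014,-0.28,0,0.006,0.0003,-0.001,0.02,-0.42,0,0.008,0.0004,-0.0014,0.03,-0.56,0,0.01,0.0005,-0.0017,0.036,-0.7,0,0.012,0.0006,-0.002,0.043,-0.84,0,0.014,0.0007,-0.0024,0.05,-0.98,0])

```text
clock: 20.95
eef_pos: [507.8, 241.2, 49.8]
eef_rot: [3.141, 0.035, 0.053]
wrist_force: [-4.9, -0.3, 1.9]
finger_gap: 15.3
finger_force: 60.0
```

```bash
python3 - <<'E'
from h import *
s=manip.read_state();print(s["eef_pos"],s["eef_rot"],s["wrist_force"])
q,e=snap("scene","s5"); f=np.load("s3.npz")["p"]
cv2.imwrite("pics/c7.png",np.hstack([cv2.resize(f[240:350,275:385,::-1],(400,400),interpolation=2),cv2.resize(q[240:350,275:385,::-1],(400,400),interpolation=2)]))
E
```

```text
[507.79092443 241.19929624  49.75182844] [3.1413316  0.03505805 0.0528663 ] [-4.87817185 -0.3006216   1.86276824]
```

View pics/c7.png

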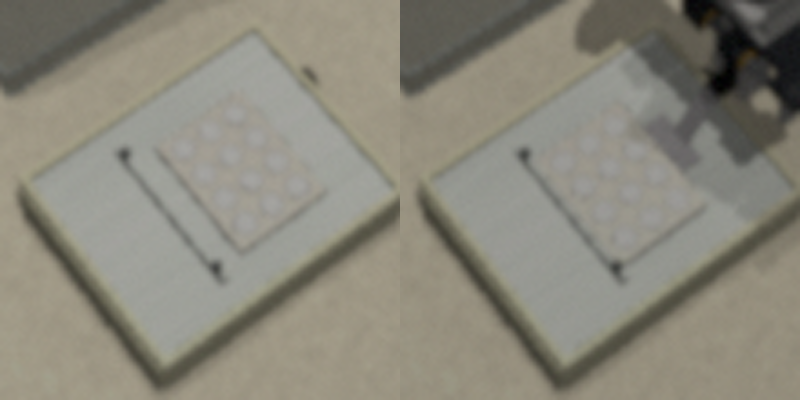

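The tile now rests against the bar (line (523,155)–(620,275)), and only the blade's rear at (675,140) shows before it. Go on slowly to the bar.

>>> jog_arm(plan=[0.0015,0.0001,0,0,0,0,0.003,0.0002,0,0,0,0,0.0045,0.0002,0,0,0,0,0.006,0.0003,0,0,0,0])

```text
clock: 21.4
eef_pos: [513.9, 241.5, 49.8]
eef_rot: [3.141, 0.035, 0.053]
wrist_force: [-5.3, -0.2, 2.4]
finger_gap: 15.3
finger_force: 60.0
```

>>> jog_arm(plan=[0.001,0,0,0,0,0,0.002,0.0001,0,0,0,0])

```text
clock: 21.6
eef_pos: [515.8, 241.6, 49.8]
eef_rot: [3.141, 0.035, 0.053]
wrist_force: [-4.4, -0.9, 3.2]
finger_gap: 15.1
finger_force: 60.0
```

>>> jog_arm(plan=[0.001,0,0,0,0,0,0.0015,0.0001,0,0,0,0])

```text
clock: 21.8
eef_pos: [517.3, 241.7, 49.8]
eef_rot: [3.141, 0.035, 0.053]
wrist_force: [-4.8, 0.2, 2.0]
finger_gap: 15.5
finger_force: 60.0
```

>>> jog_arm(plan=[0.001,0,0,0,0,0,0.001,0,0,0,0,0])

```text
clock: 22.0
eef_pos: [518.4, 241.7, 49.8]
eef_rot: [3.141, 0.035, 0.053]
wrist_force: [-3.8, 0.1, 1.3]
finger_gap: 15.7
finger_force: 60.0
```

>>> jog_arm(plan=[0.001,0,0,0,0,0,0.001,0,0,0,0,0])

```text
clock: 22.2
eef_pos: [519.4, 241.7, 49.9]
eef_rot: [3.141, 0.035, 0.053]
wrist_force: [-3.5, 0.0, 1.7]
finger_gap: 15.5
finger_force: 60.0
```

>>> jog_arm(plan=[0.001,0,0,0,0,0,0.001,0,0,0,0,0])

```text
clock: 22.4
eef_pos: [520.0, 241.7, 49.8]
eef_rot: [3.141, 0.036, 0.053]
wrist_force: [-5.9, -0.2, 2.0]
finger_gap: 15.4
finger_force: 60.0
```

>>> jog_arm(plan=[0.0007,0,0,0,0,0,0.0007,0,0,0,0,0])

```text
clock: 22.6
eef_pos: [520.0, 241.7, 49.7]
eef_rot: [3.141, 0.037, 0.053]
wrist_force: [-11.5, -0.6, 4.4]
finger_gap: 15.5
finger_force: 60.0
```

Bar contact felt (11 N at eef x=520), so the tip is at the far edge. Back off 3 mm, level the blade, lift gently.

>>> jog_arm(plan=[-0.0015,-0.0001,0,0,0,0,-0.003,-0.0002,0,0,0,0,-0.003,-0.0002,-0.0012,0.026,-0.5,0,-0.003,-0.0002,-0.0024,0.05,-1,0,-0.003,-0.0002,-0.0036,0.08,-1.5,0,-0.003,-0.0002,-0.0036,0.13,-2.5,0,-0.003,-0.0002,-0.0026,0.18,-3.5,0,-0.003,-0.0002,0,0.18,-3.5,0,-0.003,-0.0002,0.003,0.18,-3.5,0,-0.003,-0.0002,0.007,0.18,-3.5,0,-0.003,-0.0002,0.012,0.18,-3.5,0,-0.003,-0.0002,0.012,0.18,-3.5,0])

```text
clock: 23.8
eef_pos: [518.4, 241.6, 62.7]
eef_rot: [-3.141, -0.027, 0.053]
wrist_force: [-0.0, 0.4, -3.1]
finger_gap: 15.7
finger_force: 60.0
```

```bash
cat > tile.py <<'E'
from h import *
def tile(tag,zlo,zhi,x0,x1,y0,y1):
    q,e=snap("scene",tag);V=pts("scene",e)
    m=(V[...,2]>zlo)&(V[...,2]<zhi)&(V[...,0]>x0)&(V[...,0]<x1)&(V[...,1]>y0)&(V[...,1]<y1)&(q.max(2)>90)
    k,l,s,c=cv2.connectedComponentsWithStats(cv2.morphologyEx(m.astype(np.uint8),cv2.MORPH_OPEN,np.ones((3,3),np.uint8))); i=1+np.argmax(s[1:,4]); P=V[l==i]
    A=np.c_[P[:,:2]-P[:,:2].mean(0),np.ones(len(P))];b=np.linalg.lstsq(A,P[:,2],rcond=None)[0]
    r=cv2.minAreaRect(P[:,:2].astype(np.float32)); print(len(P),P.mean(0).round(1),"slope",b[:2].round(3),"rect",np.round(r[0],1),np.round(r[1],1),round(r[2],1))
E
python3 - <<'E'
from tile import *
s=manip.read_state();print(s["eef_pos"],s["eef_rot"],s["wrist_force"])
tile("s6",63,110,560,680,180,310)
E
```

```text
[518.41163263 241.63895989  62.73195706] [-3.14145469 -0.02736114  0.0527563 ] [-0.02005655  0.35341506 -3.09610793]
1156 [617.6 247.6  87.2] slope [0.028 0.001] rect [613.9 246.2] [ 90.5 106.5] 4.1
```

Lifted: 1.7 N of tile on the blade, slope equal to the blade's pitch, tile ≈4 mm ahead of the blade's centre. Raise and carry to the rack.

>>> jog_arm(plan=[0,0,0.004,0,0,0,0,0,0.012,0,0,0,0,0,0.022,0,0,0,0,0,0.034,0,0,0,0,0,0.044,0,0,0,0,-0.005,0.048,0,0,0,0,-0.013,0.05,0,0,0,0,-0.025,0.05,0,0,0,0,-0.04,0.05,0,0,-0.3,-0.001,-0.058,0.05,0,0,-0.7,-0.001,-0.078,0.05,0,0,-1.2,-0.002,-0.1,0.05,0,0,-1.7,-0.002,-0.122,0.05,0,0,-2.2,-0.003,-0.144,0.05,0,0,-2.7,-0.003,-0.166,0.05,0,0,-3.2,-0.003,-0.188,0.05,0,0,-3.7,-0.004,-0.208,0.05,0,0,-4,-0.004,-0.224,0.05,0,0,-4,-0.004,-0.236,0.05,0,0,-4,-0.004,-0.24,0.05,0,0,-4])

```text
clock: 25.85
eef_pos: [513.6, 0.0, 111.7]
eef_rot: [3.141, -0.026, -0.019]
wrist_force: [-0.5, -0.2, -3.2]
finger_gap: 15.5
finger_force: 60.0
```

>>> jog_arm(plan=[0,-0.004,0,0,0,0,0,-0.012,0,0,0,0,0,-0.024,0,0,0,-0.3,0,-0.04,0,0,0,-0.7,-0.001,-0.058,0,0,0,-1.2,-0.001,-0.08,0,0,0,-1.7,-0.002,-0.102,0,0,0,-2.2,-0.002,-0.124,0,0,0,-2.7,-0.002,-0.146,0,0,0,-3.2,-0.003,-0.168,0,0,0,-3.7,-0.003,-0.19,0,0,0,-4,-0.003,-0.208,0,0,0,-4,-0.003,-0.222,0,0,0,-4,-0.003,-0.232,0,0,0,-4,-0.003,-0.238,0,0,0,-4,-0.003,-0.24,0,0,0,-4,-0.003,-0.24,0,0,0,-4])

```text
clock: 27.55
eef_pos: [511.0, -238.3, 111.8]
eef_rot: [3.141, -0.026, -0.087]
wrist_force: [0.7, 0.0, -3.8]
finger_gap: 15.2
finger_force: 60.0
```

```bash
python3 - <<'E'
from tile import *
s=manip.read_state();print(s["clock"],s["eef_pos"],s["eef_rot"],s["wrist_force"])
tile("s7",100,170,540,680,-320,-170)
f=np.load("top0.npz");W=pts("top",f["d"]);g=np.load("s3.npz");V=pts("scene",g["d"])
for n,X in(("top",W),("scene",V)):
    m=(X[...,2]>43)&(X[...,2]<57)&(abs(X[...,0]-610)<70)&(abs(X[...,1]+247)<60); v,u=np.nonzero(m)
    P=ray(n,np.c_[u,v],49)[:,:2]
    # split two rods by y' with yaw -5deg
    a=-0.087;Q=(P-[610,-247])@np.array([[np.cos(a),-np.sin(a)],[np.sin(a),np.cos(a)]])
    for k in(Q[:,1]>0,Q[:,1]<0): 
        z=Q[k]; fit=np.polyfit(z[:,0],z[:,1],1); print(n,k.sum(),"y' med",np.median(z[:,1]).round(1),"slope",fit[0].round(3))
E
```

```text
27.55 [ 510.96641997 -238.29218377  111.80113309] [ 3.14146652 -0.02608983 -0.08666528] [ 0.72764016  0.03547303 -3.7920332 ]
759 [ 610.5 -244.8  136.8] slope [ 0.029 -0.   ] rect [ 606.7 -248.5] [111.   89.9] 84.6
top 142 y' med 36.0 slope 0.0
top 132 y' med -34.8 slope -0.003
scene 36 y' med 32.1 slope -0.021
scene 104 y' med -38.1 slope 0.007
```

The tile is over the rack, at ≈(609.6,-247) with yaw -5°. The rods are centred at y≈-247.5 over the two views. Level and lower, slowly through contact.

>>> jog_arm(plan=[0,-0.0002,-0.005,0.04,0.5,0,0,-0.0005,-0.015,0.09,1,0,0,-0.0005,-0.028,0.13,1.5,0,0,-0.0005,-0.042,0.13,1.5,0,0,-0.0005,-0.053,0.13,1.5,0,0,-0.0005,-0.061,0.13,1.5,0,0,-0.0005,-0.066,0.13,1.5,0,0,-0.0005,-0.069,0.13,1.5,0,0,-0.0005,-0.071,0.13,1.5,0,0,-0.0005,-0.0725,0.13,1.5,0,0,-0.0005,-0.074,0.13,1.5,0,0,-0.0005,-0.0755,0.13,1.5,0,0,-0.0005,-0.077,0.13,1.5,0,0,-0.0005,-0.077,0.13,1.5,0])

```text
clock: 29.0
eef_pos: [511.0, -239.0, 34.9]
eef_rot: [3.141, -0.0, -0.087]
wrist_force: [0.2, -0.1, -2.4]
finger_gap: 15.6
finger_force: 60.0
```

```bash
python3 - <<'E'
from tile import *
s=manip.read_state();print(s["clock"],s["eef_pos"],s["eef_rot"],s["wrist_force"])
tile("s8",52,72,540,680,-320,-170)
E
```

```text
29.0 [ 511.03478387 -239.03833977   34.86234629] [ 3.14125406e+00 -1.65456998e-04 -8.68667766e-02] [ 0.23497931 -0.14159896 -2.36587932]
687 [ 612.7 -246.9   61.5] slope [-0.005 -0.   ] rect [ 609.4 -248.1] [112.  85.] 86.2
```

>>> jog_arm(plan=[0,0,-0.003,0,0,0,0,0,-0.007,0,0,0,0,0,-0.008,0,0,0,0,0,-0.008,0,0,0])

```text
clock: 29.45
eef_pos: [510.8, -238.9, 26.5]
eef_rot: [3.142, 0.001, -0.087]
wrist_force: [0.1, -0.0, -1.5]
finger_gap: 15.4
finger_force: 60.0
```

>>> jog_arm(plan=[-0.004,0.0003,0,0,0,0,-0.012,0.001,0,0,0,0,-0.022,0.002,0,0,0,0,-0.034,0.003,0,0,0,0,-0.046,0.004,0,0,0,0,-0.058,0.005,0,0,0,0,-0.07,0.006,0,0,0,0,-0.085,0.0074,0,0,0,0,-0.1,0.0087,0,0,0,0,-0.115,0.01,0,0,0,0,-0.13,0.0114,0,0,0,0,-0.145,0.0127,0,0,0,0,-0.16,0.014,0,0,0,0,-0.17,0.0148,0,0,0,0,-0.17,0.0148,0,0,0,0])

```text
clock: 30.95
eef_pos: [340.0, -224.1, 27.0]
eef_rot: [3.141, -0.0, -0.088]
wrist_force: [-0.1, 0.7, -0.9]
finger_gap: 15.3
finger_force: 60.0
```

```bash
python3 - <<'E'
from tile import *
s=manip.read_state();print(s["clock"],s["eef_pos"],s["eef_rot"],s["wrist_force"],s["joints"].round(2))
tile("s9",52,72,540,680,-320,-170)
E
```

```text
30.95 [ 339.96887566 -224.05879372   26.99771044] [ 3.14122337e+00 -1.72239670e-05 -8.75892600e-02] [-0.14119932  0.66200328 -0.88207404] [-0.67  0.17  2.04 -0.    0.92  0.99]
691 [ 612.7 -246.4   61.6] slope [0.001 0.005] rect [ 610.5 -248. ] [109.7  84.7] 85.8
```

The tile sits flat on the rods at ≈(610.5,-248). Now set the spatula down on the free bench near (355,-130).

>>> jog_arm(plan=[0.003,0.02,0,0,0,0,0.006,0.045,0,0,0,0,0.01,0.07,0,0,0,0,0.015,0.088,-0.005,0,0,0,0.015,0.094,-0.015,0,0,0,0.015,0.094,-0.025,0,0,0,0.015,0.094,-0.031,0,0,0,0.015,0.094,-0.034,0,0,0,0.015,0.094,-0.0355,0,0,0,0.015,0.094,-0.0355,0,0,0,0.015,0.094,-0.0355,0,0,0])

```text
clock: 32.1
eef_pos: [356.1, -130.5, -8.5]
eef_rot: [3.141, -0.0, -0.087]
wrist_force: [-0.3, 0.5, -1.3]
finger_gap: 15.4
finger_force: 60.0
```

>>> jog_arm(plan=[0,0,-0.0005,0,0,0,0,0,-0.001,0,0,0,0,0,-0.001,0,0,0])

```text
clock: 32.4
eef_pos: [356.0, -130.2, -9.6]
eef_rot: [3.141, -0.0, -0.087]
wrist_force: [0.4, 0.5, -1.7]
finger_gap: 15.7
finger_force: 60.0
```

>>> jog_arm(plan=[0,0,-0.0005,0,0,0,0,0,-0.0007,0,0,0,0,0,-0.0007,0,0,0])

```text
clock: 32.7
eef_pos: [355.9, -130.2, -10.2]
eef_rot: [3.141, 0.0, -0.087]
wrist_force: [-3.7, 0.5, 4.1]
finger_gap: 15.4
finger_force: 60.0
```

Contact with the bench. Release and rise.

>>> jog_arm(plan=[0,0,0.0003,0,0,0,0,0,0.0003,0,0,0,0,0,0.0003,0,0,0,0,0,0.0003,0,0,0,0,0,0.0003,0,0,0,0,0,0.0003,0,0,0,0,0,0.02,0,0,0,0,0,0.06,0,0,0,0,0,0.1,0,0,0,0,0,0.15,0,0,0,0,0,0.15,0,0,0], claw=0.06)

```text
clock: 33.8
eef_pos: [358.3, -131.3, 145.1]
eef_rot: [3.138, -0.009, -0.087]
wrist_force: [-0.0, -0.2, -0.8]
finger_gap: 59.9
finger_force: 0.0
```

```bash
python3 - <<'E'
from tile import *
print(manip.read_state()["eef_pos"])
tile("s10",52,72,540,680,-320,-170)
q=np.load("s10.npz")["p"];p,d=snap("top","t10")
cv2.imwrite("pics/c8.png",np.vstack([cv2.resize(q[100:300,200:500,::-1],(450,300),interpolation=2),cv2.resize(p[120:320,180:480,::-1],(450,300),interpolation=2)]))
E
```

```text
[ 358.32561092 -131.30918626  145.0668531 ]
684 [ 612.5 -246.3   61.7] slope [0.001 0.   ] rect [ 610.8 -248.4] [109.   82.4] 84.1
```

View pics/c8.png

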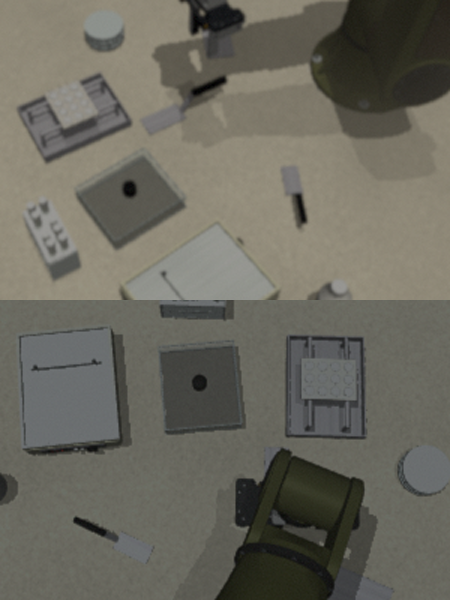

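All in place: tile across both rods in the middle, cover upright at (200,383) in the lower crop, spatula on its blade at (185,105) in the upper. One numeric check of the tile's offset from the top view before handing in.

```bash
python3 - <<'E'
from h import *
f=np.load("t10.npz");p,d=f["p"],f["d"];W=pts("top",d)
m=(W[...,2]>53.5)&(W[...,2]<68)&(abs(W[...,0]-610)<75)&(abs(W[...,1]+247)<75)
m=cv2.morphologyEx(m.astype(np.uint8),cv2.MORPH_OPEN,np.ones((5,5),np.uint8)); v,u=np.nonzero(m)
print(m.sum(),cv2.minAreaRect(ray("top",np.c_[u,v],59)[:,:2].astype(np.float32)),W[m>0].mean(0))
m=(W[...,2]>44)&(W[...,2]<53)&(abs(W[...,0]-610)<70)&(abs(W[...,0]-610)>48)&(abs(W[...,1]+247)<60); v,u=np.nonzero(m); P=ray("top",np.c_[u,v],49)
print(m.sum(),[np.median(P[k],0).round(1) for k in((P[:,1]>-247),(P[:,1]<-247))])
print(manip.read_state()["wrist_force"])
E
```

```text
903 ((610.87890625, -246.51284790039062), (101.94407653808594, 79.34335327148438), 85.19686126708984) [ 609.47502272 -244.32777258   59.65658437]
71 [array([ 661.3, -212.5,   49. ]), array([ 557.8, -279. ,   49. ])]
[ 0.87632511 -0.26065212 -0.5821118 ]
```

```bash
python3 -c "
from cell import manip
print(manip.sign_off())"
```

```text
the job is handed in; nothing more can be done
None
```

Job handed in, verdict not reported: in the last camera checks the tile lay flat on both rods, about 1 mm off their middle, the cover stood upright on the bench, the spatula lay blade down, and nothing else appeared to have been moved.

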